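# Unlock the parts chest and hold up its padlock

## Task

The dial padlock on the watchmaker's parts chest is on day lock: only its last number has been turned off. Turn the dial back past its clicks until its white line meets the white index mark beside the shackle and it drops into the deep notch, tug the lock body back so that the staple pulls the shackle open, then work the open shackle out of the hasp staple and lift the lock off. Finish while still holding the lock up a good hand's breadth above the lid, dial upward and shackle open, without disturbing the watch parts and tools lying around.

Things in the scene. Friction and masses are not known exactly. Their poses are not given: they have to be found in the camera images.
- lock: the padlock, lying dial up in a low channel on the chest's lid: brass block 46 (x, from -24 to +22) by 46 (y) by 25 mm, about 0.3 kg. Origin: centre of the underside, below the dial's axis; x points to the shackle, z up. Loose: held only by its shackle in the staple, it can slide some 5 to 14 mm either way along x before the shackle or body meets the staple
- lock_center (a point): centre of the lock body, 12.5 mm above its underside. The body can be gripped from above across its two y faces (46 mm apart), by their upper 14 mm or so: the channel's cheeks stand beside the lowest 8 mm, with 1.5 mm of play on each side, so that the lock can lie up to 4 degrees askew
- dial_grip (a point): on the dial's axis, 10 mm above the top of the lock body. The dial is a 34 mm flange, 3 mm thick, lying on the lock body, and on it a round black knurled knob of 24 mm diameter whose top is 17 mm above the lock body
- dial (a joint): angle of the dial (rad), endless: 0 with its white line towards the lock's +x, at the index mark; grows anticlockwise seen from above; starts at about +0.6 to +2.2. Clicks come every 0.5 rad or so and take about 0.05 N m; once turned below 0.38 it snaps into the deep opening notch at 0, stiffer to leave. The shackle is free only within about 0.15 of 0
- shackle (a joint): how far the shackle has come out of the lock body along the lock's x (m): 0 closed, 0.018 fully open. With the dial off its notch it stops after 1 to 3 mm; at the notch it slides with about 3 N of friction and stays where it is left. It does not swivel
- toe_tip (a point): free end of the shackle's toe leg, moves with the shackle. The shackle is a 6.5 mm round bar bent to a U, 12.5 mm above the lock's underside, legs at lock y = -13 (toe) and +13 mm (heel, stays in the body). Closed, the toe end hides 5 mm inside the body; fully open, it leaves a gap of 13 mm to the body's face (from lock x = 22 to 35 mm)
- crown (a point): middle of the shackle's bend, on the bar's axis, moves with the shackle; at lock x = 50 mm when closed and 68 mm when fully open. Pulling the lock along its -x brings the bend against the staple and so draws the shackle out
- staple (a point): centre of the hasp staple's opening, 16.5 mm above the lid: an upright loop of 5 mm bar, opening 14 mm wide, top 28.5 mm above the lid; the toe leg passes through it along the chest's y. Once the shackle is fully out, the lock must slide along its +x (about 33 mm from the fully pulled position) until the loop stands in the gap between toe tip and body; then it lifts straight up
- case: the wooden chest, fixed: 220 (x) by 280 (y) by 60 mm high, origin at the centre of its underside, lid 60 mm above it. The lock's x runs along the chest's y. The lock rests on a steel channel plate 64 mm above the bench, open at both ends, whose cheeks stand 12 mm above the lid beside the lock's y faces. The hasp strap, 3 mm thick, passes under the shackle
- loupe: bystander: black eyeglass, cone 34 mm wide and 27 mm high, on the chest's lid; origin under its centre
- plate: bystander: movement plate on four feet, 44 by 60 by 10 mm, on the chest's far flap; origin under its centre
- tweezers: bystander: steel tweezers 118 by 8 by 9 mm, on the chest's lid; origin at the middle of the underside
- barrel: bystander: brass mainspring barrel, 44 mm wide and 26 mm high, on the bench
- sieve: bystander: round metal parts tray, 90 mm wide and 18 mm high, on the bench
- oilpots: bystander: oil pot stand, 40 by 110 by 24 mm, on the bench
- screwdriver: bystander: small screwdriver, 125 mm long and 12 mm thick, on the bench
- cushion: bystander: round dark rubber casing cushion, 56 mm wide and 18 mm high, on the bench before the chest
There are look-alikes about, which are no part of the job. Leave any purple or red look-alike of the lock alone.

How it is judged:
On the way, in this order (a step that is already met when the one before it is completed fails the run):
1. the dial is turned into its opening notch (value of joint dial between -0.15 and 0.15 rad), for 0.2 s.
2. the shackle is pulled open (value of joint shackle above 0.015 m), for 0.2 s.
At the end, for the whole second after the job is handed in: the lock is held still in the fingers (grip over 2 N, slower than 30 mm/s), touching nothing of the chest, its underside at least 130 mm above the bench (70 mm above the lid), dial up within 20 degrees, the shackle open by at least 13 mm (height (world z) of lock above 0.13 m and value of joint shackle above 0.013 m and angle between lock's own z axis and vertical below 0.35 rad and contact force between the fingers and lock above 2 N and contact force between lock and case below 0.1 N and linear speed of lock below 0.03 m/s); the arm keeps its last pose, push and grip.
It fails at once if a bystander (loupe, plate, tweezers) is pushed more than 20 mm from its place (distance of any of loupe, plate, tweezers from where it was at the start of the episode above 0.02 m).
It fails at once if a bystander (barrel, sieve, oilpots, screwdriver, cushion) is pushed more than 20 mm from its place (distance of any of barrel, sieve, oilpots, screwdriver, cushion from where it was at the start of the episode above 0.02 m).
It also fails if it takes over 72 s, if anything falls off the work surface, if the arm or the gripper's body presses on something with over 40 N, if the wrist force passes 120 N, or if a joint passes its speed limit or range.

## Robot

A 7-joint arm with a two-finger parallel gripper is mounted at the origin on the work surface. World frame = base frame: x ahead of the robot, y to its left, z up, the work surface at z = 0. Lengths are in m, angles in rad, forces in N, time in s.
With the tool pointing down it reaches from about 0.4 to 0.85 m from the base axis. Payload 10.4 kg.
Tool frame: the origin (TCP) lies at the very end of the fingers, on their centre line; the grasp point (between the pads) lies 19 mm behind it; z points along the fingers, y is the line along which they close (so a half turn about z gives the same grasp; the last joint's range is limited). The gripper opens to 85 mm and grips with 20 to 120 N. Pads are 22 mm wide; open, the fingers measure 114 mm over their backs; the gripper's body (76 mm by 85 mm) begins 54 mm behind the grasp point. The pads swing forward as they close: fully open they stand 13 mm farther back than shut.
Start: joints at [1.255, 0.332, -0.065, 1.46, 0.022, 1.35, -0.088], TCP at [0.18, -0.598, 0.231] pointing down, gripper open.
Joint ranges: [-2.6, 2.6], [-0.5, 2.12], [-1.47, 1.34], [0.16, 2.42], [-1.27, 4.41], [0.06, 2.06], [-2.6, 2.6]. Speed limits (rad/s): [2.22, 2.22, 2.79, 2.79, 3.14, 3.14, 3.14].

## Interface

Orientations are given as a unit quaternion [x, y, z, w].
In Python, from workcell import manip, vision, order gives the robot as it stands. The module is installed in compiled form; this text tells all that it offers.
- The arm moves only by the tool move_arm, never from a script. Its argument "motion" is a list of rows, each a list of 3 entries, a list of its own where there are three numbers: the shift along the tool's x, y, z scaled (see below), then the turn, a rotation vector about the tool's x, y, z scaled (see below), then the opening, from -1 (shut) to 1 (fully open). In form: [[[dx, dy, dz], [wx, wy, wz], hand], ...]. A call has 1 to 12 rows; each row shifts and turns the commanded pose from where the row before left it, along the tool's axes as they then stand; what a row does not reach is not made up. The controller multiplies each number of a shift by 0.75 m and each number of a turn by pi/4 rad. A row lasts 1/10 s, in which the tool goes at most 50 mm and 8.59 degrees, less where a joint would pass 70% of its speed; a pose out of reach is approached as far as the arm can. A call with a number of a shift or a turn outside -1 to 1 is refused whole. A call with a gripper value outside its range is refused whole. The fingers move at their own pace and stop on an object; "newtons" is the grip in N (left out, the last holds). Time passes only in rows, so rows that do not move let the fingers close. It gives the time, the measured TCP pose, the force, the opening and the grip force at its end, in the units of the state.
- manip.get_obs(): the state, without advancing time (a new reading comes with each control period).
- vision.camera(name): name is "scene" or "side" or "wrist"; returns a dict with "pixels" (400x640x3 uint8, red, green, blue), "fx", "fy", "cx", "cy" (pixels), "R" (3x3) and "t" (3): a world point X has camera coordinates R X + t. Camera axes: x right, y down, z forward; pixel columns grow to the right and rows downward; lengths in m; the calibration is good to about 2 mm. A picture is of the moment at which its call begins. There is no depth.
- order.hand_in(): hands the job in; it is judged then, once.
The state is a dict: "clock": time; "joint_pos": joint angles; "joint_velocities": joint speeds; "tau": joint torques, N m; "position": TCP position; "ee_rot": TCP orientation; "ft_force": force on the tool from outside, world axes, zero at the start; "torque": the same for the moment, N m; "grip_width": opening from 0.0 (shut) to 1.0 (fully open); "grasp_force": force on a finger pad.
Only numpy, scipy, OpenCV 4.12 (cv2) and the standard library are available. Lean on these libraries where they do the work, as an engineer would, in place of code of your own. Each camera call takes 0.05 s, during which the arm holds its last target. There are 200 camera calls.

## Working session

There is one attempt and no reset: what is moved stays moved. The work goes in short steps, Python scripts to look and compute and a tool call to move; the robot and the scene stay as the last step left them, time stands still between calls to the robot, and variables do not carry over. Pictures are saved under pics/ and viewed, at most 10 in all, crops included, and the job is handed in when it is done.

Besides the shell and the picture viewer there is one more tool, called after "Request:" as a command line: name --argument value ..., lists and objects as JSON in quotes. move_arm: Moves the arm, as the interface text tells. Its arguments: {"type":"object","properties":{"motion":{"type":"array"},"newtons":{"type":"number"}},"required":["motion"]}

```bash
mkdir -p pics; python3 - <<'E'
from workcell import manip, vision, order
import cv2,json,numpy as np
o=manip.get_obs(); print({k:np.round(v,3).tolist() for k,v in o.items()})
for n in ["scene","side","wrist"]:
    c=vision.camera(n); cv2.imwrite(f"pics/{n}0.png",c["pixels"][:,:,::-1]); np.savez(f"{n}0.npz",**c)
    print(n,c["fx"],c["fy"],c["cx"],c["cy"],np.round(c["R"],3).tolist(),np.round(c["t"],3).tolist(), np.round(-c["R"].T@c["t"],3))
E
```

```text
{'clock': 0.0, 'joint_pos': [1.255, 0.333, -0.065, 1.461, 0.022, 1.35, -0.089], 'joint_velocities': [-0.002, -0.001, -0.001, -0.001, 0.001, -0.0, 0.001], 'tau': [-0.0, -62.544, 0.049, -39.161, 0.016, 0.01, 0.0], 'position': [0.18, -0.598, 0.23], 'ee_rot': [0.989, 0.146, -0.0, -0.001], 'ft_force': [-0.941, 0.08, 1.116], 'torque': [0.042, -0.035, -0.045], 'grasp_force': 0.0, 'grip_width': 1.001}
scene 418.69870683127147 418.69870683127147 318.2789464650973 198.04876064279432 [[-0.034, 0.999, 0.0], [0.853, 0.029, -0.521], [-0.521, -0.017, -0.853]] [0.036, -0.406, 1.507] [1.132 0.002 1.074]
side 385.2532207543489 385.2532207543489 321.71432482283234 199.06434862194538 [[-0.694, -0.72, 0.009], [-0.449, 0.422, -0.788], [0.564, -0.55, -0.616]] [0.362, 0.296, 0.718] [-0.021  0.531  0.672]
wrist 294.5422887920625 294.5422887920625 314.2953922533726 199.14992125918923 [[0.288, -0.957, -0.002], [-0.918, -0.277, 0.282], [-0.271, -0.08, -0.959]] [-0.624, -0.036, 0.38] [ 0.25  -0.578  0.373]
```

View pics/scene0.png

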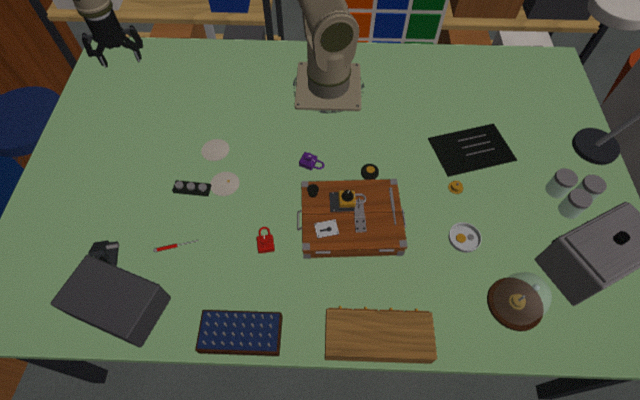

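View pics/side0.png

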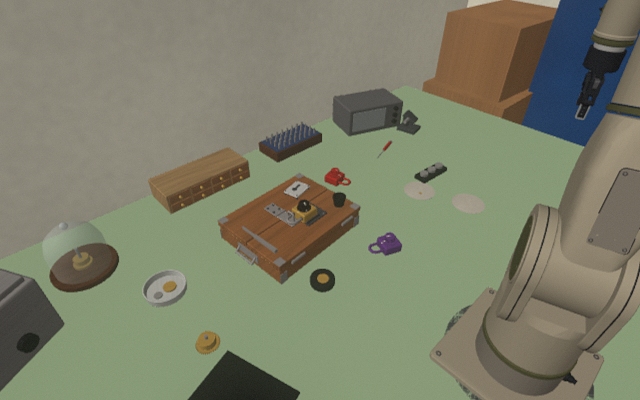

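The candidates are the brass/black lock on the chest at scene (348,199), side (305,210); a purple look-alike at scene (311,160), side (387,243); and a red look-alike at scene (265,240), side (337,177). The barrel at scene (456,187) and the cushion at (370,171) could also be mistaken for the knob. I choose the brass lock on the lid and check it in a close crop.

```bash
python3 - <<'E'
import cv2,numpy as np
a=cv2.imread("pics/scene0.png")[170:262,292:412]; b=cv2.imread("pics/side0.png")[170:280,215:365]
a=cv2.resize(a,None,fx=4.5,fy=4.5,interpolation=cv2.INTER_CUBIC) 
b=cv2.resize(b,None,fx=4,fy=4,interpolation=cv2.INTER_CUBIC)
a=cv2.resize(cv2.imread("pics/scene0.png")[182:242,300:408],(790,439),interpolation=cv2.INTER_CUBIC)
cv2.imwrite("pics/crop1.png",a)
cv2.imwrite("pics/crop2.png",cv2.resize(cv2.imread("pics/side0.png")[175:245,255:355],(790,553),interpolation=cv2.INTER_CUBIC))
E
```

```text
(no output)
```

View pics/crop1.png

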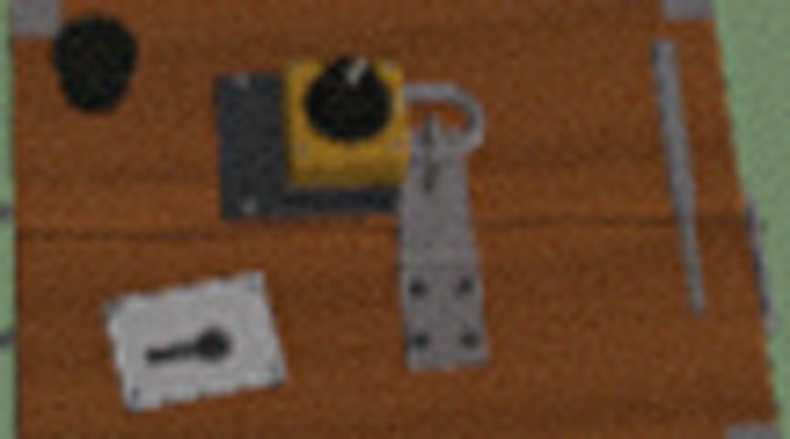

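The scene crop shows the brass lock with its black knob at crop (348,98), which is scene px (347.6,195.4). The white line points up and slightly right at about +1.2 rad, and the shackle points right (+y). The loupe is upper left, the plate lower left and the tweezers to the right.

```bash
cat > h.py <<'E'
import numpy as np,cv2
from scipy.spatial.transform import Rotation as Rt
def ray(c,u,v,z):
    R,t=c["R"],c["t"]; C=-R.T@t; d=R.T@np.array([(u-c["cx"])/c["fx"],(v-c["cy"])/c["fy"],1]); return C+d*(z-C[2])/d[2]
def proj(c,X):
    p=c["R"]@np.asarray(X)+c["t"]; return c["fx"]*p[0]/p[2]+c["cx"],c["fy"]*p[1]/p[2]+c["cy"]
def look(n,tag):
    from workcell import vision
    c=vision.camera(n); cv2.imwrite(f"pics/{n}{tag}.png",c["pixels"][:,:,::-1]); np.savez(f"{n}{tag}.npz",**c); return c
def rel(o,p,yaw=None):
    "units of move for world shift to p"
    R=Rt.from_quat(o["ee_rot"]); return R.inv().apply(np.asarray(p)-o["position"])/0.75
E
python3 - <<'E'
from h import *
from workcell import manip
c=np.load("scene0.npz"); s=np.load("side0.npz")
P=lambda x,y,z: ray(c,300+x/7.315,182+y/7.315,z).round(4)
print("knob top",P(348,95,.103)); 
for q in [(288,65),(404,65),(408,165),(288,160)]: print("body top",P(*q,.089))
print("staple?",P(430,130,.08)); print("plate/lid",P(12,10,.06),P(712,10,.06),P(95,105,.06),P(664,45,.069),P(700,310,.069),P(105,300,.07),P(265,275,.07))
print(proj(s,P(348,95,.103)))
o=manip.get_obs(); w=np.load("wrist0.npz")
R=Rt.from_quat(o["ee_rot"]); print(R.as_matrix().round(3)); print(R.inv().apply(-w["R"].T@w["t"]-o["position"]))
print((w["R"]@R.as_matrix()).round(3))
E
```

```text
knob top [0.5268 0.0618 0.103 ]
body top [0.5053 0.0398 0.089 ]
body top [0.5038 0.084  0.089 ]
body top [0.548 0.085 0.089]
body top [0.5474 0.0402 0.089 ]
staple? [0.527  0.0942 0.08  ]
plate/lid [ 0.4648 -0.0686  0.06  ] [0.4553 0.2088 0.06  ] [ 0.5079 -0.0339  0.06  ] [0.4784 0.1872 0.069 ] [0.5949 0.1939 0.069 ] [ 0.5988 -0.0264  0.07  ] [0.5862 0.0327 0.07  ]
(np.float64(302.0579548067683), np.float64(200.82153782450712))
[[ 0.957  0.289 -0.   ]
 [ 0.289 -0.957  0.001]
 [-0.    -0.001 -1.   ]]
[ 0.07245358  0.00017639 -0.14239925]
[[-0.     1.     0.001]
 [-0.959  0.    -0.282]
 [-0.282 -0.001  0.959]]
```

Request:
move_arm --motion '[[[0.0387,-0.0394,0],[0,0,0],1],[[0.0387,-0.0394,0],[0,0,0],1],[[0.0387,-0.0394,0],[0,0,0],1],[[0.0387,-0.0394,0],[0,0,0],1],[[0.0387,-0.0394,0],[0,0,0],1],[[0.0387,-0.0394,0],[0,0,0],1],[[0.0387,-0.0394,0],[0,0,0],1],[[0.0387,-0.0394,0],[0,0,0],1],[[0.0387,-0.0394,0],[0,0,0],1]]'

```text
clock: 1.05
position: [0.3541, -0.2667, 0.2313]
ee_rot: [0.989, 0.146, -0.0, 0.0]
ft_force: [1.9, -0.2, -0.0]
grip_width: 0.998
grasp_force: 0.0
```

Request:
move_arm --motion '[[[0.0387,-0.0394,0],[0,0,0],1],[[0.0387,-0.0394,0],[0,0,0],1],[[0.0387,-0.0394,0],[0,0,0],1],[[0.0387,-0.0394,0],[0,0,0],1],[[0.0387,-0.0394,0],[0,0,0],1],[[0.0387,-0.0394,0],[0,0,0],1],[[0.0387,-0.0394,0],[0,0,0],1],[[0.0387,-0.0394,0],[0,0,0],1],[[0.0387,-0.0394,0],[0,0,0],1]]'

```text
clock: 1.95
position: [0.5276, 0.063, 0.2313]
ee_rot: [0.989, 0.146, 0.0, 0.0]
ft_force: [0.0, -0.4, 0.2]
grip_width: 0.995
grasp_force: 0.0
```

Request:
move_arm --motion '[[[0,0,0],[0,0,-0.185],1],[[0,0,0],[0,0,-0.185],1],[[0,0,0],[0,0,-0.185],1],[[0,0,0],[0,0,-0.185],1],[[0,0,0],[0,0,-0.185],1],[[0,0,0],[0,0,-0.185],1],[[0,0,0],[0,0,-0.185],1],[[0,0,0],[0,0,-0.185],1],[[0,0,0],[0,0,-0.185],1],[[0,0,0],[0,0,0],1],[[0,0,0],[0,0,0],1]]'

```text
clock: 3.05
position: [0.527, 0.0615, 0.2311]
ee_rot: [0.698, 0.716, -0.0, -0.0]
ft_force: [0.1, -0.3, -0.7]
grip_width: 1.004
grasp_force: 0.0
```

```bash
python3 - <<'E'
from h import *
from workcell import manip
c=look("wrist","1"); o=manip.get_obs()
print(o["clock"],o["position"].round(4) if hasattr(o["position"],'round') else o["position"],np.round(o["joint_pos"],2))
R=Rt.from_quat(o["ee_rot"]).as_matrix(); print(R.round(3))
u,v=proj(c,(0.527,0.0625,0.1)); print(u,v)
u,v=int(u),int(v)
cr=c["pixels"][max(0,v-75):v+75,u-100:u+100,::-1]; print(u-100,max(0,v-75)); cv2.imwrite("pics/w1c.png",cv2.resize(cr,None,fx=4,fy=4,interpolation=cv2.INTER_CUBIC))
E
```

```text
3.1 [0.5271 0.0616 0.2312] [ 0.6   0.23 -0.91  1.67  0.19  1.33 -0.32]
[[-0.025  1.    -0.   ]
 [ 1.     0.025 -0.   ]
 [-0.    -0.    -1.   ]]
313.6083760791262 189.54064982957297
213 114
```

View pics/w1c.png

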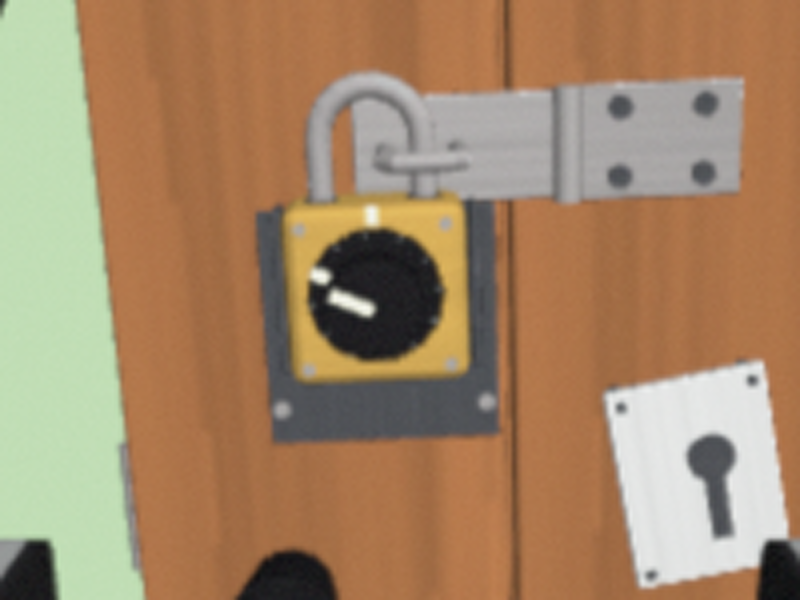

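The wrist crop shows the lock clearly. The flange centre is at crop (375,294), the flange line at (320,275), the index mark at (372,216), the staple bar from (385,158) to (455,158), and the body from x 290 to 468 with top and bottom edges at 203 and 376.

```bash
python3 - <<'E'
from h import *
c=np.load("wrist1.npz"); P=lambda x,y,z: ray(c,213+x/4,114+y/4,z)[:2].round(4)
d=P(375,294,.092); i=P(372,216,.089); m=P(320,275,.092)
print("dial",d,"idx",i,"mark",m)
a=lambda p:np.arctan2(*(p-d)[::-1]); print("yaw idx",a(i),"mark",a(m),a(m)-a(i))
for q in [(287,207),(466,197),(468,372),(298,381)]: print("corner",P(*q,.089))
print("staple",P(385,158,.0865),P(455,158,.0865)); print("crown",P(370,85,.0765)); print("plate edges",P(262,215,.066),P(278,440,.066),P(497,200,.072),P(497,432,.066))
print("strap", P(745,80,.063),P(740,190,.063))
E
```

```text
dial [0.5202 0.0623] idx [0.5191 0.0812] mark [0.5067 0.0668]
yaw idx 1.628931802195654 mark 2.81984209919315 1.190910296997496
corner [0.4983 0.0829]
corner [0.5419 0.0864]
corner [0.5441 0.0418]
corner [0.501  0.0383]
staple [0.5219 0.0951] [0.5389 0.0955]
crown [0.5177 0.1116]
plate edges [0.4895 0.0765] [0.4934 0.0131] [0.5508 0.0831] [0.5544 0.017 ]
strap [0.6141 0.1143] [0.6158 0.0858]
```

Request:
move_arm --motion '[[[0.001,-0.0075,0.04],[0,0,0],0],[[0,0,0.04],[0,0,0],0],[[0,0,0.04],[0,0,0],0],[[0,0,0],[0,0,0],0],[[0,0,0],[0,0,0],0]]' --newtons 40

```text
clock: 3.6
position: [0.5215, 0.0625, 0.1419]
ee_rot: [0.697, 0.717, -0.0, -0.0]
ft_force: [-0.2, 0.6, -0.8]
grip_width: 0.5
grasp_force: 0.0
```

```bash
python3 - <<'E'
from h import *
from workcell import manip
c=look("wrist","2"); o=manip.get_obs()
print(o["clock"],np.round(o["position"],4),o["grip_width"])
u,v=map(int,proj(c,(0.521,0.0623,0.1))); print(u-100,v-75)
cv2.imwrite("pics/w2c.png",cv2.resize(c["pixels"][max(v-75,0):v+75,u-100:u+100,::-1],None,fx=4,fy=4,interpolation=cv2.INTER_CUBIC))
E
```

```text
3.65 [0.5222 0.0626 0.1427] 0.5019720480054682
212 149
```

View pics/w2c.png

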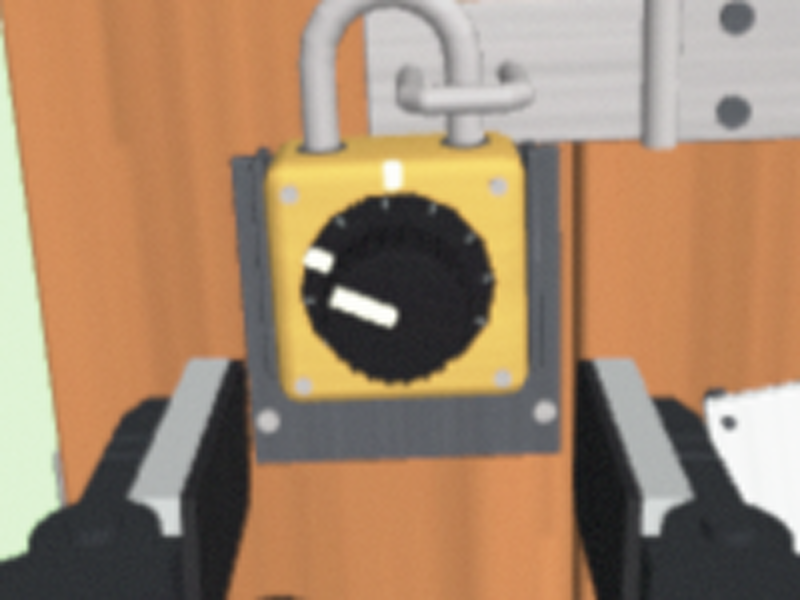

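The closer view shows the flange centre at crop (398,288), the finger mid-line at about x=410, and the index mark at (393,176). The body is centred near x=398.

```bash
python3 - <<'E'
from h import *
from workcell import manip
c=np.load("wrist2.npz"); P=lambda x,y,z: ray(c,212+(x+.5)/4-.5,149+(y+.5)/4-.5,z)[:2].round(4)
d=P(398,288,.092); i=P(393,176,.089); m=P(318,261,.092)
a=lambda p:np.arctan2(*(p-d)[::-1]); print(d,a(i),a(m)-a(i))
print("body",P(272,175,.089),P(522,168,.089),P(526,388,.089),P(285,395,.089),"staple",P(420,97,.087),P(525,95,.087),"plate",P(235,160,.066),P(258,460,.066),P(557,150,.072))
o=manip.get_obs(); print(rel(o,[*d,.094])*.75)
E
```

```text
[0.52   0.0621] 1.643208356668532 1.1787935663800262
body [0.4978 0.081 ] [0.5407 0.0835] [0.5437 0.0423] [0.5    0.0397] staple [0.5229 0.0949] [0.5407 0.0958] plate [0.4881 0.0775] [0.492  0.0137] [0.5488 0.0827]
[-0.00039864 -0.00224073  0.04873551]
```

Request:
move_arm --motion '[[[-0.0005,-0.003,0.032],[0,0,0],0],[[0,0,0.032],[0,0,0],0],[[0,0,0],[0,0,0],0],[[0,0,0],[0,0,0],-0.6],[[0,0,0],[0,0,0],-1],[[0,0,0],[0,0,0],-1],[[0,0,0],[0,0,0],-1],[[0,0,0],[0,0,0],-1]]' --newtons 40

```text
clock: 4.45
position: [0.5203, 0.0621, 0.0952]
ee_rot: [0.697, 0.717, 0.001, 0.001]
ft_force: [-3.3, -1.4, 8.2]
grip_width: 0.258
grasp_force: 39.5
```

Request:
move_arm --motion '[[[0,0,0],[0,0,0.1],-1],[[0,0,0],[0,0,0.17],-1],[[0,0,0],[0,0,0.17],-1],[[0,0,0],[0,0,0.18],-1],[[0,0,0],[0,0,0.18],-1],[[0,0,0],[0,0,0.18],-1],[[0,0,0],[0,0,0.18],-1],[[0,0,0],[0,0,0.18],-1],[[0,0,0],[0,0,0.18],-1],[[0,0,0],[0,0,0],-1],[[0,0,0],[0,0,0],-1],[[0,0,0],[0,0,0],-1]]'

```text
clock: 5.65
position: [0.5205, 0.062, 0.0953]
ee_rot: [0.979, 0.202, 0.002, 0.0]
ft_force: [-1.1, -0.2, 6.6]
grip_width: 0.253
grasp_force: 39.4
```

```bash
python3 - <<'E'
from h import *
from workcell import manip
o=manip.get_obs(); print({k:np.round(o[k],3) for k in ("clock","position","torque","ft_force","joint_pos")}); R=Rt.from_quat(o["ee_rot"]).as_matrix(); print(np.arctan2(R[1,0],R[0,0]))
E
```

```text
{'clock': np.float64(5.65), 'position': array([0.521, 0.062, 0.095]), 'torque': array([-0.119,  0.148,  0.026]), 'ft_force': array([-1.139, -0.212,  6.599]), 'joint_pos': array([ 0.383,  0.306, -0.67 ,  1.858,  0.219,  1.049, -1.539])}
0.4066837514948194
```

Request:
move_arm --motion '[[[0,0,0],[0,0,0],-0.1],[[0,0,0],[0,0,0],-0.1],[[0,0,-0.035],[0,0,0],0],[[0,0,-0.035],[0,0,-0.173],0.5],[[0,0,0],[0,0,-0.173],0.5],[[0,0,0],[0,0,-0.173],0.5],[[0,0,0],[0,0,-0.173],0.5],[[0,0,0],[0,0,-0.173],0.5],[[0,0,0],[0,0,-0.173],0.5],[[0,0,0],[0,0,-0.173],0.5],[[0,0,0],[0,0,-0.173],0.5],[[0,0,0],[0,0,-0.173],0.5]]'

```text
clock: 6.85
position: [0.5192, 0.0618, 0.146]
ee_rot: [0.684, 0.729, 0.0, 0.0]
ft_force: [-0.2, -0.4, 0.8]
grip_width: 0.753
grasp_force: 0.0
```

Request:
move_arm --motion '[[[0,0,0],[0,0,0],0.5],[[0,0,0],[0,0,0],0.5]]'

```text
clock: 7.05
position: [0.5192, 0.0617, 0.1459]
ee_rot: [0.688, 0.726, 0.0, 0.0]
ft_force: [-0.1, -0.7, -0.1]
grip_width: 0.749
grasp_force: 0.0
```

```bash
python3 - <<'E'
from h import *
from workcell import manip
c=look("wrist","3"); o=manip.get_obs()
R=Rt.from_quat(o["ee_rot"]).as_matrix(); print(np.round(o["position"],4),o["grip_width"],np.arctan2(R[1,0],R[0,0]))
u,v=map(int,proj(c,(0.521,0.0623,0.1))); print(u-100,v-75)
cv2.imwrite("pics/w3c.png",cv2.resize(c["pixels"][max(v-75,0):v+75,u-100:u+100,::-1],None,fx=4,fy=4,interpolation=cv2.INTER_CUBIC))
E
```

```text
[0.5193 0.0617 0.1459] 0.7482896109376556 1.6256366273990723
215 146
```

View pics/w3c.png

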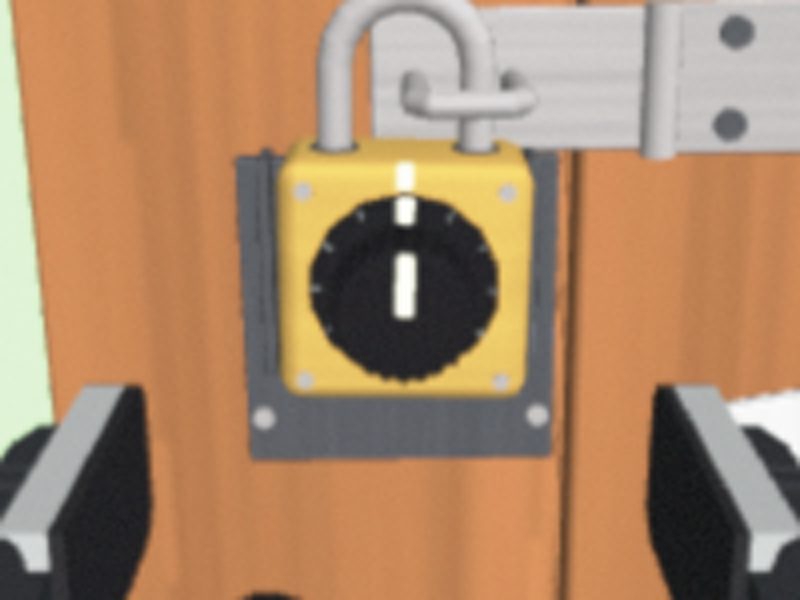

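The dial line now meets the index: both sit at crop x≈405, at rows 210 and 180. Next is gripping the body.

Request:
move_arm --motion '[[[0,0.0016,0.048],[0,0,0],0.5],[[0,0,0.049],[0,0,0],0.5],[[0,0,0],[0,0,0],0.5],[[0,0,0],[0,0,0],0.2],[[0,0,0],[0,0,0],0],[[0,0,0],[0,0,0],-0.4],[[0,0,0],[0,0,0],-0.4],[[0,0,0],[0,0,0],-0.4]]' --newtons 60

```text
clock: 7.9
position: [0.5205, 0.0621, 0.0748]
ee_rot: [0.686, 0.727, -0.0, 0.0]
ft_force: [-5.9, 0.0, 3.2]
grip_width: 0.521
grasp_force: 62.1
```

Request:
move_arm --motion '[[[-0.006,0,0],[0,0,0],-0.4],[[-0.006,0,0],[0,0,0],-0.4],[[-0.006,0,0],[0,0,0],-0.4],[[-0.006,0,0],[0,0,0],-0.4],[[0,0,0],[0,0,0],-0.4]]'

```text
clock: 8.4
position: [0.5217, 0.0452, 0.0749]
ee_rot: [0.686, 0.728, 0.001, -0.0]
ft_force: [-4.7, 3.9, 2.0]
grip_width: 0.522
grasp_force: 61.8
```

Request:
move_arm --motion '[[[-0.005,0,0],[0,0,0],-0.4],[[-0.004,0,0],[0,0,0],-0.4],[[0,0,0],[0,0,0],-0.4]]'

```text
clock: 8.7
position: [0.5221, 0.0388, 0.0748]
ee_rot: [0.686, 0.728, 0.001, -0.0]
ft_force: [-5.0, 4.6, 0.2]
grip_width: 0.524
grasp_force: 61.8
```

Request:
move_arm --motion '[[[-0.003,0,0],[0,0,0],-0.4],[[-0.003,0,0],[0,0,0],-0.4],[[0,0,0],[0,0,0],-0.4]]'

```text
clock: 9.0
position: [0.5224, 0.0345, 0.0749]
ee_rot: [0.686, 0.728, 0.001, -0.0]
ft_force: [-4.7, 5.1, -0.0]
grip_width: 0.523
grasp_force: 61.8
```

Request:
move_arm --motion '[[[-0.002,0,0],[0,0,0],-0.4],[[-0.001,0,0],[0,0,0],-0.4],[[0,0,0],[0,0,0],-0.4]]'

```text
clock: 9.3
position: [0.5225, 0.0324, 0.0748]
ee_rot: [0.686, 0.728, 0.001, -0.0]
ft_force: [-4.3, 7.1, 0.8]
grip_width: 0.517
grasp_force: 61.7
```

Request:
move_arm --motion '[[[-0.002,0,0],[0,0,0],-0.4],[[0,0,0],[0,0,0],-0.4]]'

```text
clock: 9.5
position: [0.5226, 0.0313, 0.0749]
ee_rot: [0.686, 0.728, 0.001, -0.0]
ft_force: [-3.6, 6.5, 0.3]
grip_width: 0.52
grasp_force: 61.7
```

Request:
move_arm --motion '[[[-0.002,0,0],[0,0,0],-0.4],[[0,0,0],[0,0,0],-0.4]]'

```text
clock: 9.7
position: [0.5226, 0.0311, 0.0749]
ee_rot: [0.685, 0.728, 0.002, -0.001]
ft_force: [-4.4, 10.7, -1.0]
grip_width: 0.52
grasp_force: 61.6
```

Request:
move_arm --motion '[[[-0.002,0,0],[0,0,0],-0.4],[[0,0,0],[0,0,0],-0.4]]'

```text
clock: 9.9
position: [0.5226, 0.0309, 0.0749]
ee_rot: [0.685, 0.729, 0.002, -0.001]
ft_force: [-3.7, 15.0, -0.7]
grip_width: 0.519
grasp_force: 61.5
```

Request:
move_arm --motion '[[[0.006,0,0],[0,0,0],-0.4],[[0.008,0,0],[0,0,0],-0.4],[[0.008,0,0],[0,0,0],-0.4],[[0.008,0,0],[0,0,0],-0.4],[[0.008,0,0],[0,0,0],-0.4],[[0.008,0,0],[0,0,0],-0.4],[[0,0,0],[0,0,0],-0.4]]'

```text
clock: 10.6
position: [0.5207, 0.0588, 0.0749]
ee_rot: [0.687, 0.727, -0.001, 0.001]
ft_force: [-7.4, -6.1, 7.5]
grip_width: 0.521
grasp_force: 62.6
```

```bash
python3 - <<'E'
from h import *
from workcell import manip
c=look("wrist","4"); o=manip.get_obs()
print(np.round(o["position"],4),np.round(o["ft_force"],1))
p=o["position"]; u,v=map(int,proj(c,(p[0],p[1]+.02,0.08))); v0=max(v-75,0); print(u-100,v0)
cv2.imwrite("pics/w4c.png",cv2.resize(c["pixels"][v0:v0+150,u-100:u+100,::-1],None,fx=4,fy=4,interpolation=cv2.INTER_CUBIC))
E
```

```text
[0.5207 0.0588 0.0749] [-6.9 -5.5  7.9]
215 146
```

View pics/w4c.png

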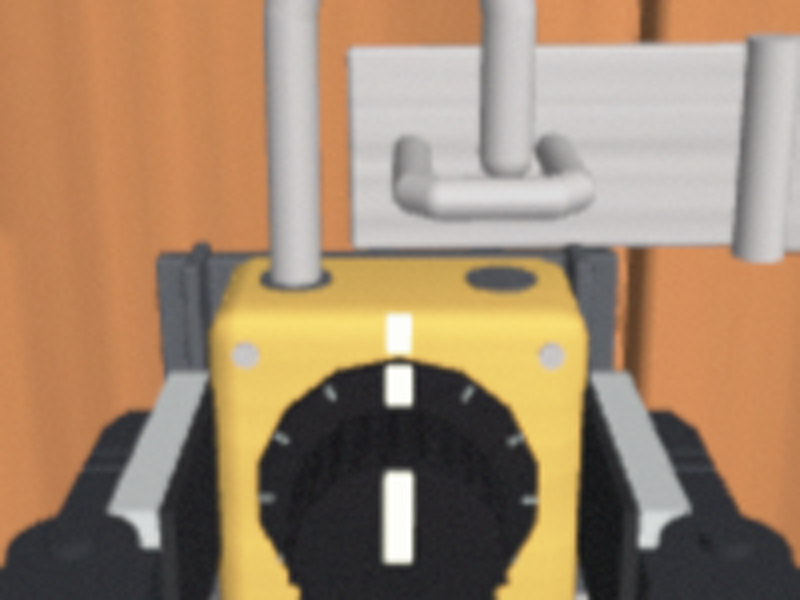

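The shackle is fully out. The toe tip is at crop (508,172), the staple's top bar at (495,197) and the body face at about y=270. I compute the remaining slide.

```bash
python3 - <<'E'
from h import *
c=np.load("wrist4.npz"); P=lambda x,y,z: ray(c,215+(x+.5)/4-.5,146+(y+.5)/4-.5,z)[:2].round(4)
print("toe",P(508,172,.0765),"bar front/back",P(495,215,.086),P(495,178,.086),"mid",P(495,197,.0875),"body face",P(500,280,.0765),P(400,318,.089),"legs",P(410,145,.070),P(555,145,.07))
E
```

```text
toe [0.5328 0.0953] bar front/back [0.5307 0.0925] [0.5303 0.097 ] mid [0.5304 0.0951] body face [0.533  0.0812] [0.5203 0.0803] legs [0.5207 0.0965] [0.5393 0.0976]
```

Request:
move_arm --motion '[[[0.005,0,0],[0,0,0],-0.4],[[0.004,0,0],[0,0,0],-0.4],[[0,0,0],[0,0,0],-0.4],[[0,0,-0.006],[0,0,0],-0.4],[[0,0,0],[0,0,0],-0.4]]'

```text
clock: 11.15
position: [0.5203, 0.0668, 0.0788]
ee_rot: [0.686, 0.727, -0.0, 0.001]
ft_force: [-3.0, -1.2, -3.0]
grip_width: 0.52
grasp_force: 62.3
```

Request:
move_arm --motion '[[[0,0,-0.008],[0,0,0],-0.4],[[0,0,-0.008],[0,0,0],-0.4],[[0,0,0],[0,0,0],-0.4]]'

```text
clock: 11.45
position: [0.5211, 0.0675, 0.0909]
ee_rot: [0.686, 0.728, 0.001, 0.001]
ft_force: [0.6, -0.2, -3.4]
grip_width: 0.524
grasp_force: 62.3
```

Free. Lifting to an underside height of about 160 mm.

Request:
move_arm --motion '[[[0,0,-0.015],[0,0,0],-0.4],[[0,0,-0.025],[0,0,0],-0.4],[[0,0,-0.03],[0,0,0],-0.4],[[0,0,-0.03],[0,0,0],-0.4],[[0,0,-0.02],[0,0,0],-0.4],[[0,0,0],[0,0,0],-0.4],[[0,0,0],[0,0,0],-0.4],[[0,0,0],[0,0,0],-0.4],[[0,0,0],[0,0,0],-0.4]]'

```text
clock: 12.35
position: [0.5196, 0.067, 0.1785]
ee_rot: [0.686, 0.728, -0.001, -0.001]
ft_force: [0.3, -1.0, -3.0]
grip_width: 0.519
grasp_force: 62.4
```

```bash
python3 - <<'E'
from h import *
from workcell import manip
c=look("side","5"); o=manip.get_obs()
print(np.round(o["position"],4),np.round(o["ft_force"],1),o["grasp_force"])
cv2.imwrite("pics/s5c.png",cv2.resize(c["pixels"][130:280,215:400,::-1],None,fx=4,fy=4,interpolation=cv2.INTER_CUBIC))
E
```

```text
[0.5197 0.0671 0.1787] [-0.7  0.8 -4.1] 62.36902713775635
```

View pics/s5c.png

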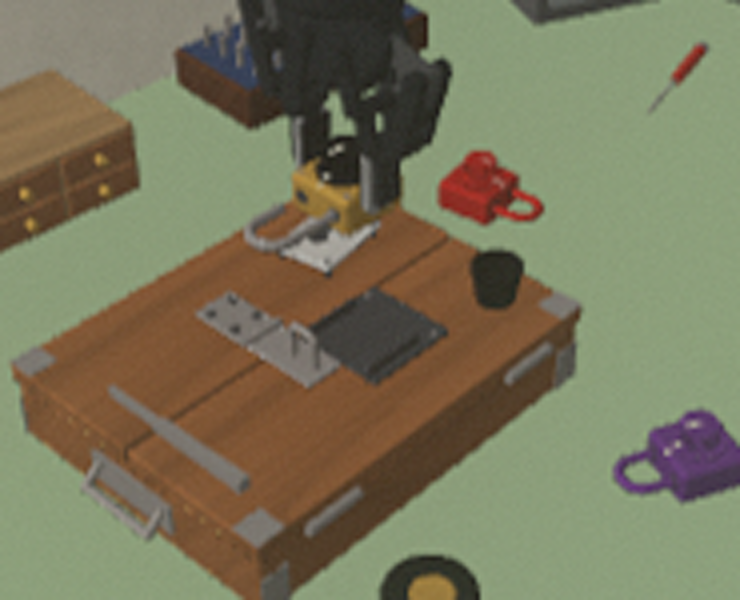

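The lock hangs level in the fingers at crop (345,190), with its shackle open at (290,230) and clear of the staple at (303,340). The bystanders are in place. TCP z is 0.179, so the underside is at about 0.167 m.

```bash
python3 -c "
from workcell import order
print(order.hand_in())"
```

```text
the job is handed in; nothing more can be done
None
```

I handed the job in with the padlock opened, worked out of the staple and held level in the gripper, its underside about 105 mm above the lid, shackle fully open, and the watch parts and tools in view undisturbed; `hand_in()` returned no verdict.

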